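Fetch the red stamp from the desk box

ROBOT

A 6-joint arm with a two-finger parallel gripper is mounted at the origin on the work surface. World frame = base frame: x ahead of the robot, y to its left, z up, the work surface at z = 0. Lengths are in m, angles in rad, forces in N, time in s.
With the tool pointing down it reaches from about 0.375 to 0.925 m from the base axis. Payload 5.7 kg.
Tool frame: the origin (TCP) lies midway between the tips of the shut fingers; the grasp point (between the pads) lies 19 mm behind it (manip.grip_point_offset is the distance from the TCP to the grasp point, in m); z points along the fingers, y is the line along which they close (so a half turn about z gives the same grasp; the last joint's range is limited). The gripper opens to 85 mm and grips with 20 to 120 N. Pads are 22 mm wide; open, the fingers measure 114 mm over their backs; the gripper's body (76 mm by 85 mm) begins 54 mm behind the grasp point. The pads swing forward as they close: fully open they stand 13 mm farther back than shut.
Start: joints at [1.11, 0.359, 1.51, -0, 1.272, -0.115], TCP at [0.203, 0.564, 0.231] pointing down, gripper open.
Joint ranges: [-2.97, 2.97], [-1.01, 2.36], [0.21, 2.38], [-0.96, 4.11], [0.2, 2.71], [-2.98, 2.98]. Speed limits (rad/s): [2.39, 2.39, 3.14, 3.14, 3.14, 3.14].

INTERFACE

Orientations are given as a unit quaternion [x, y, z, w].
In Python, from workcell import manip gives the robot as it stands.
- The arm moves only by the tool jog_arm, called as a command line: name --argument value ..., lists and objects as JSON in quotes. Schema: {"type":"object","properties":{"steps":{"type":"array","items":{"type":"object","properties":{"aperture":{"type":"number"},"xyz":{"type":"array","items":{"type":"number"},"minItems":3,"maxItems":3},"turn_vec":{"type":"array","items":{"type":"number"},"minItems":3,"maxItems":3}},"additionalProperties":false,"required":["aperture"]},"minItems":1,"maxItems":20},"force":{"type":"number"},"only":{"type":"string"},"quiet":{"type":"boolean"},"lines":{"type":"string"}},"required":["steps"],"additionalProperties":false}. steps is a list of rows, 1 to 20 of them, each an object with the fields aperture (the opening from 0.0 (shut) to 1.0 (fully open)), xyz (a list: dx, dy, dz in m), turn_vec (a list: a rotation vector rx, ry, rz in rad); a field left out counts as zero (the opening has to be given); each row shifts and turns the commanded pose from where the row before left it, along the tool's axes as they then stand; what a row does not reach is not made up. A row lasts 1/8 s, in which the tool goes at most 0.0625 m and 0.188 rad, less where a joint would pass 70% of its speed; a pose out of reach is approached as far as the arm can. The fingers move at their own pace and stop on an object; force is the grip in N (left out, the last holds). Time passes only in rows, so rows that do not move let the fingers close. The tool returns the time, the measured TCP pose, the force, the opening and the grip force at its end. only (a regular expression) keeps the lines of the reply that match it, lines (a string "A,B") keeps lines A to B, and quiet returns only ok. Input that does not fit is refused with a message, and nothing moves.
- manip.get_state(): the state, without advancing time (a new reading comes with each control period).
- manip.snapshot(name): name is "scene" or "side" or "wrist"; returns the picture (420x560x3 uint8, red, green, blue); there is no depth.
- manip.calibration(name): a dict with "intrinsics" (3x3 intrinsics, pixels), "origin" and "rotation" of the camera in the world. Camera axes: x right, y up, looking along -z (the intrinsics and any distortion apply to the point x, -y, -z); pixel columns grow to the right and rows downward; lengths in m; the calibration is good to about 2 mm. A picture is of the moment at which its call begins: read the wrist's pose just before it. calibration takes no time and is no camera call; for the wrist camera it gives the pose at the moment of the call.
- manip.job_done(): hands the job in; it is judged then, once.
The state is a dict: "time_s": time; "q": joint angles; "qd": joint speeds; "joint_efforts": joint torques, N m; "position": TCP position; "eef_rot": TCP orientation; "ft_force": force on the tool from outside, world axes, zero at the start; "ft_torque": the same for the moment, N m; "gripper_width": opening from 0.0 (shut) to 1.0 (fully open); "finger_force": force on a finger pad.
Only numpy, scipy, OpenCV 4.12 (cv2) and the standard library are available. Lean on these libraries where they do the work, as an engineer would, in place of code of your own. Each camera call takes 0.05 s, during which the arm holds its last target. There are 200 camera calls.

TASK

Swing the lid of the wooden desk box right over so that it stays open by itself, then lift out the stamp with the red handle and stand it upright on the red ink pad, wholly on the felt, and let go. Leave the blue-handled stamp standing in the box, and leave the lid open.

Things in the scene. Friction and masses are not known exactly. Their poses are not given: they have to be found in the camera images.
- deskbox: Pale wooden desk box, fixed to the desk, 150 mm (its x) by 270 (its y) by 80 high, walls and floor 8 thick, open inside, with a lid 8 thick over the whole top. Origin: centre of its underside; x points from the front wall (nearer the robot) to the back wall, z up. The lid's hinge line is parallel to y through x = 75, z = 80 mm in this frame. Two stamps stand inside.
- lid_handle (a point): Middle of the lid's brass bar handle: a round bar 100 mm long, parallel to the box's y axis, 11 mm thick, a post at each end, the middle free to pinch, its axis 35 mm above the lid's top face and 10 mm behind the lid's front edge. Shut, it is at x = -65, y = 0, z = 124 mm in the box's frame; it moves with the lid. With the lid shut its axes are parallel to the box's.
- lid (a joint): Angle of the lid, rad: 0 shut, grows as the front edge swings up and back; stop at 1.9. Hinge nearly free, balance point at about 1.5: the lid (about 0.25 kg) falls shut by itself if let go below 1.45, and falls back against its stop and stays there if let go beyond 1.55.
- stamp_red: Hand stamp standing upright in the box, loose, 66 mm tall, about 90 g: round foot 38 mm in diameter and 16 mm high, thin brass neck 14 mm in diameter, then a bright red cylindrical handle 26 mm in diameter from 34 to 66 mm above the foot's underside. Origin: centre of its underside, z axis up along the handle.
- stamp_blue: A stamp of the same shape with a blue handle, standing in the box beside the red one, about 120 mm away. Origin: centre of its underside, z axis up along the handle.
- pad_red: Ink pad, fixed to the desk: flat black case 130 mm (its x) by 100 mm (its y) by 16 mm high, with a red felt 116 by 86 mm flush in its top. Origin: centre of its underside, z up; the felt is 16 mm above it. A like pad with blue felt lies near it.

How it is judged:
By the outcome, as a careful person would: the job done as asked, in the order asked, and still so for the second after the job is handed in, with the robot touching nothing.
It also fails if it takes over 53 s, if anything falls off the work surface, if the arm or the gripper's body presses on something with over 40 N, if the wrist force passes 120 N, or if a joint passes its speed limit or range.

## Working session

There is one attempt and no reset: what is moved stays moved. The work goes in short steps, Python scripts to look and compute and a tool call to move; the robot and the scene stay as the last step left them, time stands still between calls to the robot, and variables do not carry over. Pictures are saved under pics/ and viewed, at most 10 in all, crops included, and the job is handed in when it is done.

```bash
ls; mkdir -p pics
```

Run:
```python
from workcell import manip
import cv2,numpy as np
ims=[manip.snapshot(n) for n in("scene","side")]
for n,i in zip(("scene","side"),ims): cv2.imwrite(f"pics/{n}0.png",i[...,::-1])
for n in("scene","side","wrist"):
    c=manip.calibration(n); print(n,{k:np.round(v,4).tolist() for k,v in c.items() if not isinstance(v,str)})
s=manip.get_state(); print(s); print(manip.grip_point_offset)
```

```text
pics
workcell.py
scene {'intrinsics': [[520.0304, 0.0, 277.2984], [0.0, 520.0304, 205.2229], [0.0, 0.0, 1.0]], 'origin': [0.8829, -0.5671, 0.7879], 'rotation': [0.3807, 0.1012, 0.2447, 0.886]}
side {'intrinsics': [[521.7219, 0.0, 275.6268], [0.0, 521.7219, 212.3351], [0.0, 0.0, 1.0]], 'origin': [0.2477, -0.7641, 0.7182], 'rotation': [0.4522, -0.0681, -0.1525, 0.8761]}
wrist {'intrinsics': [[315.4037, 0.0, 279.2447], [0.0, 315.4037, 206.6089], [0.0, 0.0, 1.0]], 'origin': [0.1306, 0.5907, 0.3738], 'rotation': [-0.1264, -0.0874, 0.5679, 0.8086]}
{'time_s': 0.1, 'q': array([ 1.10989847e+00,  3.59451304e-01,  1.51133098e+00,  1.35207646e-05,
        1.27250267e+00, -1.15122491e-01]), 'qd': array([ 4.46544445e-04, -1.28150551e-03, -2.22961603e-03,  7.16945951e-05,
       -3.84552809e-04,  1.34968225e-03]), 'joint_efforts': array([-3.49419651e-06, -5.28647947e+01, -2.79350263e+01, -2.42931810e-04,
        5.11935170e-03, -3.21356390e-05]), 'position': array([0.20309524, 0.56392671, 0.23052415]), 'eef_rot': array([ 1.72029597e-01,  9.85091418e-01, -8.09465822e-04, -2.46539535e-04]), 'ft_force': array([ 0.19997904,  0.81209784, -1.02324464]), 'ft_torque': array([-0.06981122, -0.03989352,  0.02998456]), 'finger_force': 0.0, 'gripper_width': 0.9992590360662353}
0.0187
```

View pics/scene0.png

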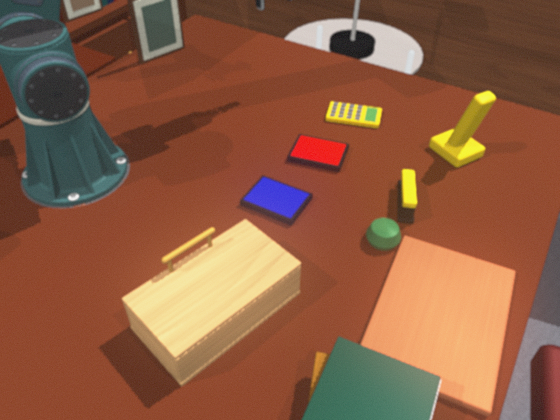

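View pics/side0.png

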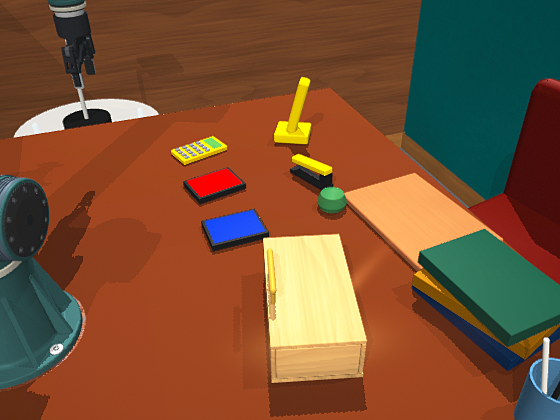

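The scene view shows the lid's top-face corners at about (124,299), (250,222), (300,262) and (181,348), with the red pad near (320,152). In the side view the same corners are at about (263,237), (340,235), (365,342) and (272,347), and the red felt is near (215,185). I'll cast these onto their planes.

Create h.py:
```python
from workcell import manip
import cv2,numpy as np
from scipy.spatial.transform import Rotation as R
def cast(c,uv,z):
    uv=np.atleast_2d(np.array(uv,float)); K=c["intrinsics"]; K=np.array(K)
    d=np.c_[(uv[:,0]-K[0,2])/K[0,0],-(uv[:,1]-K[1,2])/K[1,1],-np.ones(len(uv))]
    rot=np.array(c["rotation"]); M=R.from_quat(rot) if rot.size==4 else R.from_matrix(rot)
    d=M.apply(d); o=np.array(c["origin"])
    return (o+d*((z-o[2])/d[:,2])[:,None])[:,:2]
def blob(im,lo,hi,k=0):
    h=cv2.cvtColor(im,cv2.COLOR_RGB2HSV); m=cv2.inRange(h,np.array(lo),np.array(hi))
    cs,_=cv2.findContours(m,cv2.RETR_EXTERNAL,cv2.CHAIN_APPROX_NONE)
    return sorted(cs,key=cv2.contourArea)[::-1]
def rect(p):
    (c,s,a)=cv2.minAreaRect((np.array(p)*1000).astype(np.float32)); return np.round(c,1),np.round(s,1),round(a,2)
```

Run:
```python
from h import *
man={"scene":[(124,299),(250,222),(300,262),(181,348)],"side":[(263,237),(340,235),(365,342),(272,347)]}
for n in man:
    c=manip.calibration(n); im=cv2.imread(f"pics/{n}0.png")[...,::-1].copy()
    if n=="scene": print(c.keys(), c)
    P=cast(c,man[n],.088); print(n,"lid",np.round(P*1000).tolist(),rect(P))
    for nm,lo,hi,z in(("red",(0,240,190),(3,255,255),.016),("blue",(115,200,100),(125,255,255),.016)):
        b=blob(im,lo,hi)[0]; print(nm,cv2.boundingRect(b),rect(cast(c,b[:,0],z)))
    x,y,w,h=(120,215,190,170) if n=="scene" else (255,225,120,165)
    hs=cv2.cvtColor(im,cv2.COLOR_RGB2HSV)
    m=cv2.inRange(hs,np.array((12,0,140)),np.array((32,255,255)))[y:y+h,x:x+w]
    cs,_=cv2.findContours(m,cv2.RETR_EXTERNAL,cv2.CHAIN_APPROX_SIMPLE); b=max(cs,key=cv2.contourArea)
    print("box hull",(cv2.approxPolyDP(cv2.convexHull(b),4,True)[:,0]+[x,y]).tolist())
    m=cv2.inRange(hs,np.array((12,165,120)),np.array((30,255,255)))[y:y+h,x:x+w]
    cs,_=cv2.findContours(m,cv2.RETR_EXTERNAL,cv2.CHAIN_APPROX_NONE)
    for b in sorted(cs,key=cv2.contourArea)[::-1][:2]:
        print("handle",cv2.contourArea(b),cv2.boundingRect(b+np.array([x,y])),rect(cast(c,b[:,0]+[x,y],.124)))
im=cv2.imread("pics/side0.png")[225:390,255:375]; im2=cv2.imread("pics/scene0.png")[215:385,120:310]
a=cv2.resize(im,None,fx=3,fy=3);b=cv2.resize(im2,None,fx=2.2,fy=2.2)
o=np.zeros((500,800,3),np.uint8);o[:a.shape[0],:360]=a;o[:b.shape[0],370:370+b.shape[1]]=b;cv2.imwrite("pics/crop.png",o)
```

```text
dict_keys(['intrinsics', 'origin', 'rotation']) {'intrinsics': array([[520.0303577 ,   0.        , 277.29842401],
       [  0.        , 520.0303577 , 205.22293741],
       [  0.        ,   0.        ,   1.        ]]), 'origin': array([ 0.88294819, -0.56706697,  0.78792483]), 'rotation': array([0.38070347, 0.10117159, 0.2446677 , 0.88598357])}
scene lid [[411.0, -254.0], [491.0, 1.0], [620.0, -36.0], [547.0, -277.0]] (array([ 515.2, -144.9]), array([268.5, 137.4]), 73.27)
red (308, 144, 1, 1) (array([427. , 359.2]), array([0., 0.]), 0.0)Traceback (most recent call last):
  File "<stdin>", line 8, in <module>
IndexError: list index out of range
```

Run:
```python
from h import *
man={"scene":[(124,299),(250,222),(300,262),(181,348)],"side":[(263,237),(340,235),(365,342),(272,347)]}
for n in man:
    c=manip.calibration(n); im=cv2.imread(f"pics/{n}0.png")[...,::-1].copy()
    P=cast(c,man[n],.088); print(n,"lid",np.round(P*1000).tolist(),rect(P))
    f=im.astype(int); 
    for nm,k,z in(("red",0,.016),("blue",2,.016)):
        o=[i for i in range(3) if i!=k]; m=((f[...,k]>130)&(f[...,o].max(2)<(50 if k==0 else 90))).astype(np.uint8)
        cs,_=cv2.findContours(m,cv2.RETR_EXTERNAL,cv2.CHAIN_APPROX_NONE)
        for b in sorted(cs,key=cv2.contourArea)[::-1][:2]: print(nm,cv2.boundingRect(b),rect(cast(c,b[:,0],z)))
    x,y,w,h=(120,215,190,170) if n=="scene" else (255,225,120,165)
    hs=cv2.cvtColor(im,cv2.COLOR_RGB2HSV)
    for lab,lo in(("box",(12,0,140)),("handle",(12,150,120))):
        m=cv2.inRange(hs,np.array(lo),np.array((32,255,255)))[y:y+h,x:x+w]
        cs,_=cv2.findContours(m,cv2.RETR_EXTERNAL,cv2.CHAIN_APPROX_NONE)
        for b in sorted(cs,key=cv2.contourArea)[::-1][:2]:
            print(lab,cv2.contourArea(b),(cv2.approxPolyDP(cv2.convexHull(b),3,True)[:,0]+[x,y]).tolist(),rect(cast(c,b[:,0]+[x,y],.124)))
im=cv2.imread("pics/side0.png")[225:390,255:375]; im2=cv2.imread("pics/scene0.png")[215:385,120:310]
a=cv2.resize(im,None,fx=3,fy=3);b=cv2.resize(im2,None,fx=2.2,fy=2.2)
o=np.zeros((500,800,3),np.uint8);o[:a.shape[0],:360]=a;o[:b.shape[0],370:370+b.shape[1]]=b;cv2.imwrite("pics/crop.png",o)
```

```text
scene lid [[411.0, -254.0], [491.0, 1.0], [620.0, -36.0], [547.0, -277.0]] (array([ 515.2, -144.9]), array([268.5, 137.4]), 73.27)
red (291, 135, 55, 31) (array([458.7, 352.2]), array([119.3,  91. ]), 12.33)
blue (244, 177, 65, 41) (array([456.7, 156.1]), array([118.9,  90. ]), 1.29)
box 16784.0 [[246, 219], [301, 262], [299, 293], [180, 384], [131, 328], [122, 297], [161, 257], [209, 227]] (array([ 537.1, -177. ]), array([275.5, 212.1]), 74.21)
handle 491.5 [[215, 228], [209, 245], [172, 270], [161, 262], [161, 257], [209, 227]] (array([ 458.2, -129.3]), array([115. ,  35.6]), 75.7)
handle 0.0 [[301, 267]] (array([639.7, -71.9]), array([0., 0.]), 0.0)
side lid [[476.0, 3.0], [619.0, -44.0], [542.0, -300.0], [405.0, -260.0]] (array([ 510.4, -148.8]), array([271.8, 150.1]), 73.8)
red (469, 194, 91, 91) (array([1009. ,  -92.7]), array([309.4, 108.1]), 76.91)
red (187, 168, 55, 29) (array([455.4, 348.8]), array([117.2,  87. ]), 12.29)
blue (205, 210, 60, 34) (array([454. , 152.3]), array([117.4,  89.1]), 1.56)
box 12696.0 [[338, 234], [367, 340], [362, 376], [271, 382], [263, 238]] (array([ 486.8, -212.5]), array([316.2, 143.5]), 74.32)
box 0.0 [[267, 351]] (array([ 387.1, -292.9]), array([0., 0.]), 0.0)
handle 283.5 [[268, 249], [273, 257], [274, 304], [269, 288]] (array([ 444.5, -143.2]), array([136. ,  11.1]), 74.42)
handle 69.5 [[268, 330], [267, 364]] (array([ 390.4, -285.4]), array([61.8,  6.5]), 74.33)
```

View pics/crop.png

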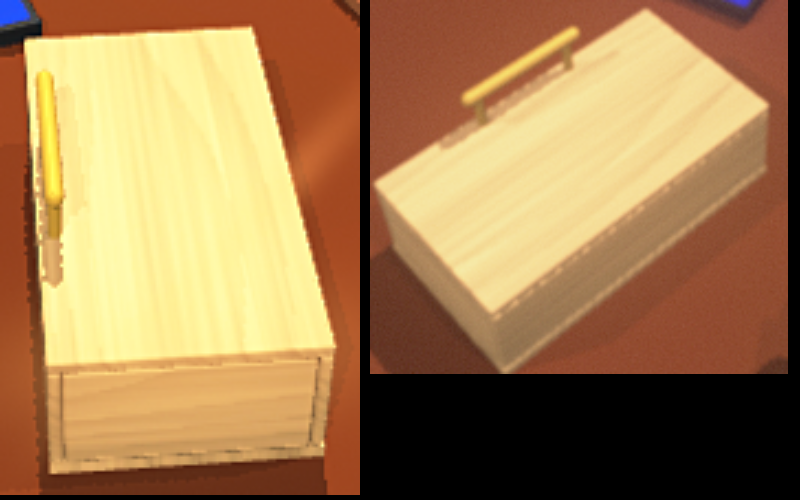

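The crop shows the lid edges clearly, and I read better corners from it. The handle bar runs from (164,260) to (212.7,230) in the scene view and from (269.3,250) to (272.7,291.7) in the side view.

Run:
```python
from h import *
man={"scene":[(122,297),(247,219.5),(301,261.5),(175,357)],"side":[(263.3,237.7),(339,234.3),(366,340.7),(270.7,345.7)]}
hd={"scene":[(164,260),(212.7,230)],"side":[(272.7,291.7),(269.3,250)]}
for n in man:
    c=manip.calibration(n); P=cast(c,man[n],.088); H=cast(c,hd[n],.124); d=H[1]-H[0]
    print(n,rect(P),P.mean(0)*1000,"handle",H.mean(0)*1000,np.linalg.norm(d),np.degrees(np.arctan2(d[1],d[0])))
```

```text
scene (array([ 514.3, -143.7]), array([269.3, 149.6]), 73.95) [ 514.36775197 -144.13015327] handle [ 451.53927747 -127.41999496] 0.10199357939555795 73.59238724565164
side (array([ 510.5, -148.8]), array([267.8, 148. ]), 74.08) [ 510.81181374 -148.93194337] handle [ 447.89371413 -131.40416031] 0.10548384411836491 74.34884357237364
```

Add to h.py:
```python
def to(x,y,z,tyaw=None):
    "tool-axis shift to TCP target (m), after levelling/yawing so tool y is at tyaw deg"
    s=manip.get_state(); M=R.from_quat(s["eef_rot"])
    if tyaw is not None:
        a=np.radians(tyaw); Y=np.array([np.cos(a),np.sin(a),0]); Z=np.array([0,0,-1.]); G=R.from_matrix(np.c_[np.cross(Y,Z),Y,Z])
        print("rotvec",np.round((M.inv()*G).as_rotvec(),4)); M=G
    d=M.inv().apply(np.array([x,y,z])-s["position"]); print("shift",np.round(d,4),"len",round(float(np.linalg.norm(d)),4),"t",s["time_s"],"f",np.round(s["ft_force"],1),"q",np.round(s["q"],2))
```

```text
(no output)
```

jog_arm --steps '[{"aperture":0.4,"turn_vec":[0,0,0.188]},{"aperture":0.4,"turn_vec":[0,0,0.188]},{"aperture":0.4,"turn_vec":[0,0,0.188]},{"aperture":0.4,"turn_vec":[0,0,0.188]},{"aperture":0.4,"turn_vec":[0,0,0.188]},{"aperture":0.4,"turn_vec":[0,0,0.188]},{"aperture":0.4,"turn_vec":[0,0,0.188]},{"aperture":0.4,"turn_vec":[0,0,0.188]},{"aperture":0.4,"xyz":[-0.0387,0.0434,0]},{"aperture":0.4,"xyz":[-0.0387,0.0434,0]},{"aperture":0.4,"xyz":[-0.0387,0.0434,0]},{"aperture":0.4,"xyz":[-0.0387,0.0434,0]},{"aperture":0.4,"xyz":[-0.0387,0.0434,0]},{"aperture":0.4,"xyz":[-0.0387,0.0434,0]},{"aperture":0.4,"xyz":[-0.0387,0.0434,0]}]' --force 25

```text
time_s: 1.98
position: [0.4228, 0.2195, 0.2312]
eef_rot: [0.797, 0.604, -0.0, -0.0]
ft_force: [0.8, 0.9, 0.3]
gripper_width: 0.398
finger_force: 0.0
```

```bash
python3 -c "
from h import *
to(.45,-.129,.20,-16)"
```

```text
rotvec [-0.0001  0.0001  0.0043]
shift [-0.3275  0.1222  0.0312] len 0.351 t 1.975 f [0.8 0.9 0.3] q [ 0.33  0.18  1.77 -0.    1.19  0.61]
```

jog_arm --steps '[{"aperture":0.4,"xyz":[-0.0546,0.0204,0]},{"aperture":0.4,"xyz":[-0.0546,0.0204,0.005]},{"aperture":0.4,"xyz":[-0.0546,0.0204,0.005]},{"aperture":0.4,"xyz":[-0.0546,0.0204,0.005]},{"aperture":0.4,"xyz":[-0.0546,0.0204,0.008]},{"aperture":0.4,"xyz":[-0.0546,0.0204,0.008],"turn_vec":[0,0,0.004]},{"aperture":0.4},{"aperture":0.4}]'

```text
time_s: 2.98
position: [0.4504, -0.1269, 0.2]
eef_rot: [0.799, 0.601, -0.0, -0.001]
ft_force: [-1.2, 0.1, -0.4]
gripper_width: 0.399
finger_force: 0.0
```

Run:
```python
from h import *
to(.45,-.129,.106,-16)
im=manip.snapshot("wrist"); c=manip.calibration("wrist")
cv2.imwrite("pics/w1.png",im[...,::-1])
for p in [(449.7,-129.4,124)]: 
    M=R.from_quat(c["rotation"]); v=M.inv().apply(np.array(p)/1000-c["origin"]); K=c["intrinsics"]; print(K[0,0]*v[0]/-v[2]+K[0,2],K[1,1]*-v[1]/-v[2]+K[1,2])
```

```text
rotvec [-0.0015 -0.0007 -0.001 ]
shift [-0.0022  0.0002  0.094 ] len 0.094 t 2.975 f [-1.2  0.1 -0.4] q [-0.42  0.2   1.82  0.    1.11 -0.14]
279.0012608931392 221.20235545224114
```

View pics/w1.png

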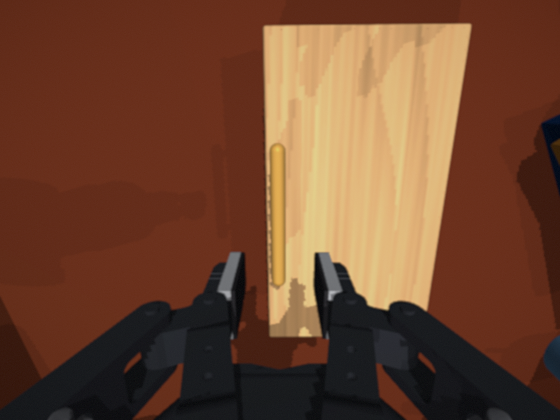

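The bar lies at column 278, rows 147 to 285, centred between the fingers and where I predicted. I'll descend, grip it and work out the arc.

jog_arm --steps '[{"aperture":0.4,"xyz":[-0.001,0,0.03]},{"aperture":0.4,"xyz":[-0.001,0,0.03]},{"aperture":0.4,"xyz":[0,0,0.034]},{"aperture":0.4},{"aperture":0.0},{"aperture":0.0},{"aperture":0.0},{"aperture":0.0}]' --force 25

```text
time_s: 4.03
position: [0.4488, -0.1279, 0.1073]
eef_rot: [0.798, 0.602, -0.001, -0.001]
ft_force: [-4.6, 2.8, 1.0]
gripper_width: 0.118
finger_force: 24.3
```

Run:
```python
from h import *
to(.45,-.129,.106,-16)
t=np.arange(0,1.81,.15); p=np.arctan2(44,-140)-t; X=146.75*np.c_[np.cos(p),np.sin(p)]
print(np.round(np.diff(X,axis=0)*[1,-1],1).tolist())
```

```text
rotvec [-0.0028 -0.0006  0.0009]
shift [-0.0007  0.0015  0.0013] len 0.0021 t 4.025 f [-4.6  2.8  1. ] q [-0.43  0.34  1.93  0.    0.88 -0.15]
[[8.1, -20.4], [11.1, -19.0], [13.8, -17.1], [16.2, -14.8], [18.3, -12.3], [19.9, -9.4], [21.1, -6.3], [21.8, -3.1], [22.0, 0.2], [21.7, 3.5], [21.0, 6.7], [19.7, 9.7]]
```

jog_arm --steps '[{"aperture":0,"xyz":[0,0.004,-0.010]},{"aperture":0,"xyz":[0,0.004,-0.010]},{"aperture":0,"xyz":[0,0.0055,-0.0095]},{"aperture":0,"xyz":[0,0.0055,-0.0095]},{"aperture":0,"xyz":[0,0.007,-0.0085]},{"aperture":0,"xyz":[0,0.007,-0.0085]},{"aperture":0,"xyz":[0,0.008,-0.0074]},{"aperture":0,"xyz":[0,0.008,-0.0074]},{"aperture":0}]'

```text
time_s: 5.15
position: [0.4938, -0.1405, 0.1796]
eef_rot: [0.798, 0.602, -0.002, -0.003]
ft_force: [-15.7, 7.2, 18.4]
gripper_width: 0.117
finger_force: 25.6
```

Run:
```python
from h import *
to(.45,-.129,.106)
```

```text
shift [-0.001  -0.0447  0.0739] len 0.0864 t 5.15 f [-15.7   7.2  18.4] q [-0.41  0.3   1.75 -0.    1.1  -0.13]
```

The force points radially outward, so I'm cutting slightly inside the arc. I'll ease out and continue.

jog_arm --steps '[{"aperture":0,"xyz":[0,-0.0015,-0.002]},{"aperture":0,"xyz":[0,0.009,-0.0065]},{"aperture":0,"xyz":[0,0.009,-0.0065]},{"aperture":0,"xyz":[0,0.0098,-0.005]},{"aperture":0,"xyz":[0,0.0098,-0.005]},{"aperture":0}]'

```text
time_s: 5.9
position: [0.5339, -0.1521, 0.2043]
eef_rot: [0.798, 0.602, 0.001, 0.001]
ft_force: [-2.6, 5.8, 7.0]
gripper_width: 0.114
finger_force: 25.7
```

Run:
```python
from h import *
to(.45,-.129,.106)
```

```text
shift [-0.001  -0.0873  0.0981] len 0.1313 t 5.9 f [-2.6  5.8  7. ] q [-0.4   0.32  1.64  0.    1.18 -0.12]
```

jog_arm --steps '[{"aperture":0,"xyz":[0,0.0106,-0.0034]},{"aperture":0,"xyz":[0,0.0106,-0.0034]},{"aperture":0,"xyz":[0,0.011,-0.0017]},{"aperture":0,"xyz":[0,0.011,-0.0017]},{"aperture":0,"xyz":[0,0.0112,0]},{"aperture":0,"xyz":[0,0.0112,0]},{"aperture":0}]'

```text
time_s: 6.78
position: [0.597, -0.1701, 0.2133]
eef_rot: [0.798, 0.602, 0.001, 0.0]
ft_force: [0.6, 5.4, 1.8]
gripper_width: 0.111
finger_force: 25.1
```

Run:
```python
from h import *
to(.45,-.129,.106)
```

```text
shift [-0.0011 -0.1528  0.107 ] len 0.1865 t 6.775 f [0.6 5.4 1.8] q [-0.39  0.4   1.49  0.    1.25 -0.11]
```

jog_arm --steps '[{"aperture":0,"xyz":[0,0.011,0.0015]},{"aperture":0,"xyz":[0,0.011,0.0015]},{"aperture":0,"xyz":[0,0.0106,0.0032]},{"aperture":0,"xyz":[0,0.0106,0.0032]},{"aperture":0,"xyz":[0,0.0099,0.0048]},{"aperture":0,"xyz":[0,0.0099,0.0048]},{"aperture":0}]'

```text
time_s: 7.65
position: [0.6575, -0.1874, 0.1934]
eef_rot: [0.798, 0.602, 0.001, 0.0]
ft_force: [1.6, 5.0, 0.5]
gripper_width: 0.117
finger_force: 24.6
```

Run:
```python
from h import *
to(.45,-.129,.106)
for n in("scene","side"):cv2.imwrite(f"pics/{n}2.png",manip.snapshot(n)[...,::-1])
cv2.imwrite("pics/c2.png",np.vstack([cv2.imread("pics/scene2.png")[100:400],cv2.imread("pics/side2.png")[100:400]]))
```

```text
shift [-0.001  -0.2157  0.0871] len 0.2326 t 7.65 f [1.6 5.  0.5] q [-0.38  0.51  1.36  0.    1.27 -0.1 ]
```

View pics/c2.png

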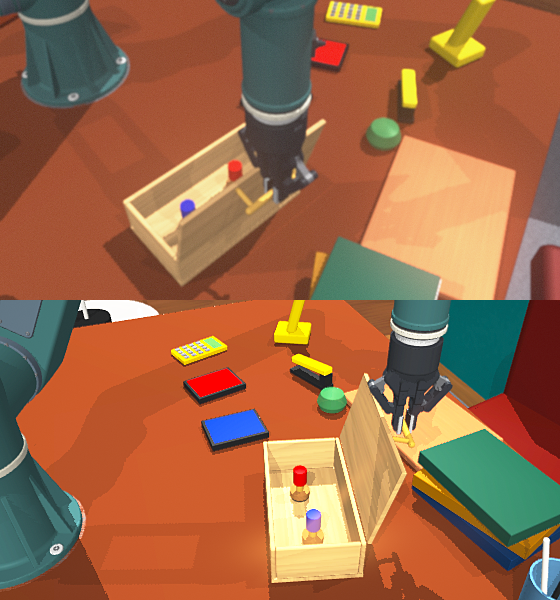

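The lid is swung well past vertical, with the red stamp in the far half of the box and the blue one in the near half. I'll open the fingers partly, retreat up and locate the stamps.

jog_arm --steps '[{"aperture":0.3},{"aperture":0.3},{"aperture":0.3},{"aperture":0.3,"xyz":[0,0,-0.02]},{"aperture":0.3,"xyz":[0,0,-0.03]},{"aperture":0.3,"xyz":[0,0,-0.04]},{"aperture":0.3,"xyz":[0,0,-0.05]},{"aperture":0.3,"xyz":[0,0,-0.02]}]'

```text
time_s: 8.75
position: [0.6569, -0.1888, 0.3574]
eef_rot: [0.799, 0.602, 0.001, 0.002]
ft_force: [-0.7, -0.1, -1.1]
gripper_width: 0.294
finger_force: 0.0
```

Run:
```python
from h import *
to(.45,-.129,.106)
rays={"red":[],"blue":[]}
for n in("scene","side"):
    im=manip.snapshot(n); cv2.imwrite(f"pics/{n}3.png",im[...,::-1]); c=manip.calibration(n); f=im.astype(int)
    for nm,k in(("red",0),("blue",2)):
        o=[i for i in range(3) if i!=k]; m=((f[...,k]>110)&(f[...,k]-f[...,o].max(2)>(100 if k==0 else 50))).astype(np.uint8)
        w=np.zeros_like(m); w[220:360,120:380]=1
        nn,_,st,ce=cv2.connectedComponentsWithStats(m*w)
        i=1+np.argmax(st[1:,4]); print(n,nm,st[i],ce[i].round(1),[np.round(cast(c,ce[i],z)*1000,1).tolist() for z in(.058,.062,.066)])
        p=np.r_[cast(c,ce[i],0)[0],0]; rays[nm].append((np.array(c["origin"]),p-c["origin"]))
for nm,r in rays.items():
    (a,u),(b,v)=r; s=np.linalg.lstsq(np.c_[u,-v],b-a,rcond=None)[0]; P,Q=a+u*s[0],b+v*s[1]; print(nm,(P+Q)/2*1000,(P-Q)*1000)
s=cv2.imread("pics/scene3.png")[190:400,100:360]; t=cv2.imread("pics/side3.png")[190:400,240:500]
cv2.imwrite("pics/c3.png",cv2.resize(np.hstack([s,t]),None,fx=1.5,fy=1.5))
```

```text
shift [ 0.0007 -0.2168  0.2502] len 0.331 t 8.75 f [-0.7 -0.1 -1.1] q [-0.38  0.41  1.13 -0.    1.6  -0.1 ]
scene red [228 260  14  21 238] [234.5 269.3] [[[515.5, -89.1]], [[517.5, -91.7]], [[519.5, -94.4]]]
scene blue [180 300  15  20 188] [186.8 308. ] [[[493.6, -199.9]], [[495.8, -201.9]], [[497.9, -203.9]]]
side red [  120   220   147   140 17097] [188.8 296.2] [[[310.1, -76.3]], [[309.7, -80.5]], [[309.4, -84.6]]]
side blue [ 204  220   61   24 1002] [232.2 228.7] [[[435.4, 88.2]], [[434.2, 83.0]], [[433.1, 77.9]]]
red [ 351.35712574  129.23730635 -198.71037317] [ 39.6032751  -61.21030244 -60.01726464]
blue [ 450.75380595 -154.14221106  141.64382942] [ 111.93661546 -116.18141203 -118.15102457]
```

View pics/c3.png

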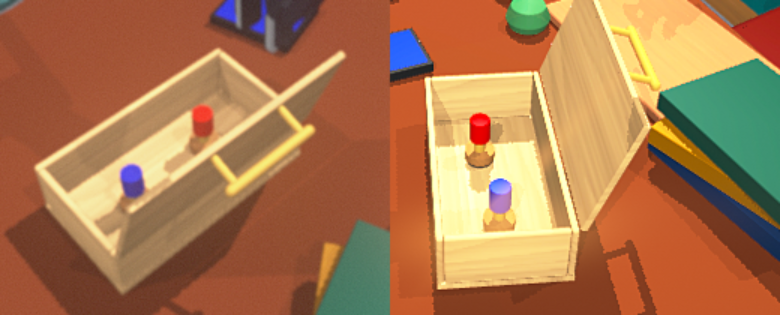

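The lid rests open. The red handle is at about (235,269) in the scene view and (300,275) in the side view, and the side view needs a tighter mask window.

Run:
```python
from h import *
W={"scene":{"red":(220,250,30,40),"blue":(172,292,30,40)},"side":{"red":(285,255,32,42),"blue":(300,300,32,40)}}
rays={"red":[],"blue":[]}
for n in W:
    im=cv2.imread(f"pics/{n}3.png")[...,::-1]; c=manip.calibration(n); f=im.astype(int)
    for nm,k in(("red",0),("blue",2)):
        x,y,w,h=W[n][nm]; g=f[y:y+h,x:x+w]; o=[i for i in range(3) if i!=k]
        m=((g[...,k]>110)&(g[...,k]-g[...,o[0]]>(90 if k==0 else 40))&(g[...,k]-g[...,1]>(110 if k==0 else 40))).astype(np.uint8)
        nn,_,st,ce=cv2.connectedComponentsWithStats(m); i=1+np.argmax(st[1:,4]); u=ce[i]+[x,y]; bb=st[i,:4]+[x,y,0,0]
        top=[bb[0]+bb[2]/2,bb[1]]
        print(n,nm,bb,u.round(1),"ctr@.060",np.round(cast(c,u,.060)*1000,1).tolist())
        p=np.r_[cast(c,u,0)[0],0]; rays[nm].append((np.array(c["origin"]),p-c["origin"]))
for nm,r in rays.items():
    (a,u),(b,v)=r; s=np.linalg.lstsq(np.c_[u,-v],b-a,rcond=None)[0]; P,Q=a+u*s[0],b+v*s[1]; print(nm,(P+Q)/2*1000,(P-Q)*1000)
```

```text
scene red [228 260  14  20] [234.1 268.1] ctr@.060 [[514.3, -88.5]]
scene blue [180 300  15  21] [187.6 309.6] ctr@.060 [[497.9, -202.7]]
side red [293 265  14  22] [299.6 275.5] ctr@.060 [[514.3, -96.6]]
side blue [306 309  15  14] [312.6 314.6] ctr@.060 [[499.3, -195.3]]
red [515.03879288 -90.46475587  57.89758871] [-1.69084768  4.32274493  3.69838269]
blue [ 498.20111006 -201.6922677    63.59193999] [ 1.63363824 -4.09512883 -2.91416892]
```

Run:
```python
from h import *
to(.5145,-.092,.19,-16)
```

```text
rotvec [0.006  0.0011 0.    ]
shift [ 0.0538 -0.1638  0.1668] len 0.2399 t 8.85 f [0.9 0.1 0. ] q [-0.38  0.41  1.13 -0.    1.6  -0.1 ]
```

jog_arm --steps '[{"aperture":0.6,"xyz":[0.0135,-0.041,0]},{"aperture":0.6,"xyz":[0.0135,-0.041,0]},{"aperture":0.6,"xyz":[0.0135,-0.041,0]},{"aperture":0.6,"xyz":[0.0135,-0.041,0]},{"aperture":0.6,"xyz":[0,0,0.055]},{"aperture":0.6,"xyz":[0,0,0.055]},{"aperture":0.6,"xyz":[0,0,0.055]},{"aperture":0.6},{"aperture":0.6}]'

```text
time_s: 9.98
position: [0.5137, -0.0913, 0.1893]
eef_rot: [0.799, 0.602, 0.0, 0.0]
ft_force: [1.1, 1.7, 0.4]
gripper_width: 0.598
finger_force: 0.0
```

Run:
```python
from h import *
to(.5145,-.092,.04,-16)
c=manip.calibration("wrist"); im=manip.snapshot("wrist"); cv2.imwrite("pics/w4.png",im[...,::-1]); f=im.astype(int)
m=((f[...,0]>100)&(f[...,0]-f[...,1]>90)&(f[...,0]-f[...,2]>90)).astype(np.uint8)
nn,_,st,ce=cv2.connectedComponentsWithStats(m)
for i in sorted(range(1,nn),key=lambda i:-st[i,4])[:3]: print(st[i],ce[i],cast(c,ce[i],.07)*1000)
print(c["origin"])
```

```text
rotvec [0.0007 0.0002 0.0001]
shift [-0.0005  0.001   0.1493] len 0.1493 t 9.975 f [1.1 1.7 0.4] q [-0.31  0.29  1.73 -0.    1.12 -0.03]
[267 181  30  35 809] [281.71199011 198.33374536] [[516.77380348 -90.31987475]]
[523  29  17  49 335] [530.40597015  48.33134328] [[729.19339854 -28.96960482]]
[544   0   5  18  45] [546.           9.31111111] [[741.24495107  -5.65101466]]
[ 0.53545514 -0.01631146  0.33254307]
```

View pics/w4.png

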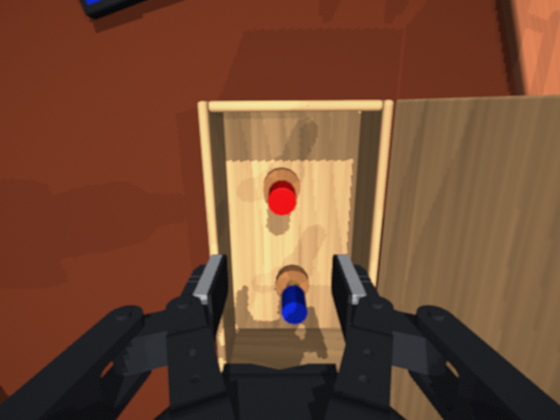

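The red handle top is at (282,200), directly ahead of the fingers and with clear space around it. I'll descend and grip.

jog_arm --steps '[{"aperture":0.6,"xyz":[0,0.001,0.03]},{"aperture":0.6,"xyz":[0,0.001,0.04]},{"aperture":0.6,"xyz":[0,0,0.04]},{"aperture":0.6,"xyz":[0,0,0.03]},{"aperture":0.6,"xyz":[0,0,0.012]},{"aperture":0.6},{"aperture":0.0},{"aperture":0.0},{"aperture":0.0},{"aperture":0.0}]' --force 35

```text
time_s: 11.28
position: [0.5164, -0.092, 0.0378]
eef_rot: [0.799, 0.602, 0.001, 0.001]
ft_force: [-0.3, 0.0, 7.2]
gripper_width: 0.295
finger_force: 34.9
```

Run:
```python
from h import *
to(.5145,-.092,.19,-16)
```

```text
rotvec [0.0031 0.0002 0.0002]
shift [-0.0005 -0.0018 -0.1522] len 0.1522 t 11.275 f [-0.3  0.   7.2] q [-0.31  0.51  1.86 -0.    0.77 -0.03]
```

jog_arm --steps '[{"aperture":0,"xyz":[0,0,-0.01]},{"aperture":0,"xyz":[0,0,-0.02]},{"aperture":0,"xyz":[0,0,-0.04]},{"aperture":0,"xyz":[0,0,-0.04]},{"aperture":0,"xyz":[0,0,-0.04]},{"aperture":0,"xyz":[0.02,-0.009,-0.01]},{"aperture":0,"xyz":[0.0408,-0.0179,0]},{"aperture":0,"xyz":[0.0408,-0.0179,0]},{"aperture":0,"xyz":[0.0408,-0.0179,0]},{"aperture":0,"xyz":[0.0408,-0.0179,0]},{"aperture":0,"xyz":[0.0408,-0.0179,0]},{"aperture":0,"xyz":[0.0408,-0.0179,0]},{"aperture":0,"xyz":[0.0408,-0.0179,0]},{"aperture":0,"xyz":[0.0408,-0.0179,0]},{"aperture":0,"xyz":[0.0408,-0.0179,0]},{"aperture":0,"xyz":[0.02,-0.009,0]},{"aperture":0},{"aperture":0}]'

```text
time_s: 13.52
position: [0.4549, 0.348, 0.1963]
eef_rot: [0.799, 0.602, -0.001, 0.0]
ft_force: [0.7, -0.4, -1.0]
gripper_width: 0.289
finger_force: 34.7
```

Run:
```python
from h import *
to(.457,.3505,.0465,-16)
for n in("scene","side"):cv2.imwrite(f"pics/{n}5.png",manip.snapshot(n)[...,::-1])
cv2.imwrite("pics/c5.png",np.vstack([cv2.imread("pics/scene5.png")[50:350],cv2.imread("pics/side5.png")[50:350]]))
```

```text
rotvec [-0.0001  0.0012  0.    ]
shift [0.0029 0.0013 0.1498] len 0.1498 t 13.525 f [ 0.7 -0.4 -1. ] q [ 0.53  0.35  1.61 -0.    1.18  0.81]
```

View pics/c5.png

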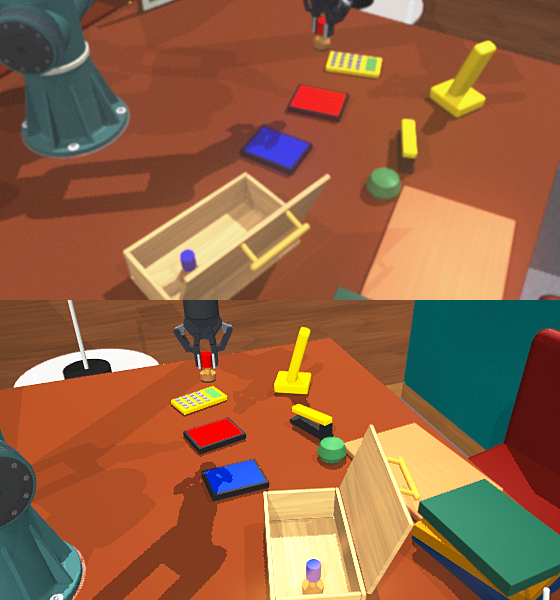

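The stamp is held upright over the red pad, the lid is open and the blue stamp is standing in the box. I'll lower it.

jog_arm --steps '[{"aperture":0,"xyz":[0.0029,0.0013,0.035]},{"aperture":0,"xyz":[0,0,0.04]},{"aperture":0,"xyz":[0,0,0.035]},{"aperture":0,"xyz":[0,0,0.02]},{"aperture":0,"xyz":[0,0,0.01]},{"aperture":0,"xyz":[0,0,0.004]},{"aperture":0},{"aperture":0}]'

```text
time_s: 14.62
position: [0.4577, 0.352, 0.0532]
eef_rot: [0.799, 0.602, 0.001, 0.0]
ft_force: [0.7, -0.2, -0.7]
gripper_width: 0.294
finger_force: 34.7
```

Run:
```python
from h import *
to(.457,.3505,.0455,-16)
```

```text
rotvec [ 0.0011 -0.001   0.0002]
shift [-0.0016 -0.0002  0.0077] len 0.0078 t 14.625 f [ 0.7 -0.2 -0.7] q [ 0.54  0.54  1.73 -0.    0.87  0.82]
```

jog_arm --steps '[{"aperture":0,"xyz":[0,0,0.003]},{"aperture":0,"xyz":[0,0,0.002]},{"aperture":0,"xyz":[0,0,0.0015]},{"aperture":0}]'

```text
time_s: 15.12
position: [0.457, 0.3517, 0.0459]
eef_rot: [0.799, 0.602, -0.0, -0.0]
ft_force: [0.0, 0.6, 1.7]
gripper_width: 0.291
finger_force: 34.9
```

jog_arm --steps '[{"aperture":0,"xyz":[0,0,0.001]},{"aperture":0}]'

```text
time_s: 15.38
position: [0.457, 0.3518, 0.0458]
eef_rot: [0.799, 0.602, 0.0, -0.0]
ft_force: [-3.3, -1.2, 10.3]
gripper_width: 0.289
finger_force: 35.7
```

Contact at 10 N. I'll release and retreat.

jog_arm --steps '[{"aperture":0,"xyz":[0,0,-0.0007]},{"aperture":0.4},{"aperture":0.6},{"aperture":0.6},{"aperture":0.6},{"aperture":0.6,"xyz":[0,0,-0.02]},{"aperture":0.6,"xyz":[0,0,-0.03]},{"aperture":0.6,"xyz":[0,0,-0.04]},{"aperture":0.6,"xyz":[0,0,-0.05]},{"aperture":0.6,"xyz":[0,0,-0.05]},{"aperture":0.6,"xyz":[0,0,-0.05]},{"aperture":0.6}]'

```text
time_s: 16.88
position: [0.4595, 0.3531, 0.2903]
eef_rot: [0.799, 0.602, 0.005, 0.001]
ft_force: [0.3, 0.1, -0.2]
gripper_width: 0.598
finger_force: 0.0
```

Run:
```python
from h import *
for n in("scene","side"):cv2.imwrite(f"pics/{n}6.png",manip.snapshot(n)[...,::-1])
cv2.imwrite("pics/c6.png",np.vstack([cv2.imread("pics/scene6.png")[100:400],cv2.imread("pics/side6.png")[100:400]]))
```

```text
(no output)
```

View pics/c6.png

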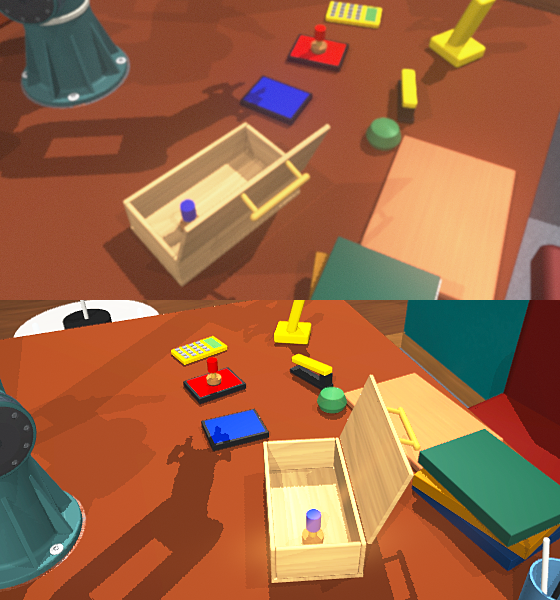

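The red stamp stands upright in the middle of the red felt, at about (318,145) in the scene view. The lid is open, the blue stamp is standing in the box and the arm is clear.

```bash
python3 -c "
from workcell import manip
print(manip.job_done())"
```

```text
the job is handed in; nothing more can be done
None
```

The lid stays open on its own, the red stamp stands upright near the middle of the red felt, the blue stamp is still standing in the box, and I handed the job in at about 17 s with the arm clear.

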